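Stock the tip dock: hook in the deep tip box, stack the shallow one on it

ROBOT

A 6-joint arm with a two-finger parallel gripper is mounted at the origin on the work surface. World frame = base frame: x ahead of the robot, y to its left, z up, the work surface at z = 0. Lengths are in m, angles in degrees, forces in N, time in s.
With the tool pointing down it reaches from about 0.4 to 0.825 m from the base axis. Payload 7 kg.
Tool frame: the origin (TCP) lies between the finger pads; the fingertips stand 19 mm ahead of it and the grasp point (between the pads) is the TCP; x points along the fingers, y is the direction in which the jaws open and shut, and the axes are right-handed (so a half turn about x gives the same grasp; the last joint's range is limited). The gripper opens to 88 mm and grips with 3 to 60 N. Pads are 19 mm wide; open, the fingers measure 130 mm over their backs; the gripper's body (78 mm by 193 mm) begins 47 mm behind the grasp point.
Start: joints at [16.507, 20.546, 0.682, 0, -70.136, -16.507], TCP at [0.675, -0, 0.246] pointing down, gripper open.
Joint ranges: [-176.03, 176.03], [-82.01, 121.73], [-58.28, 71.71], [-173.87, 95.51], [-174.79, -0.11], [-173.66, 173.66]. Speed limits (degrees/s): [136.94, 136.94, 172.46, 180, 180, 180].

INTERFACE

Orientations are given as [roll, pitch, yaw] about the fixed x, y, z axes, in that order (R = Rz(yaw) Ry(pitch) Rx(roll)).
In Python, from plant import * gives the robot as it stands.
- The arm moves only by the tool step_arm, never from a script. Its argument "steps" is a list of rows, each a list of 2 entries, a list of its own where there are three numbers: the shift along the tool's x, y, z in units of 0.02 m (1.0 is 0.02 m), then the turn about the tool's x in units of 6 degrees (1.0 is 6 degrees). A call has 1 to 20 rows; each row shifts and turns the commanded pose from where the row before left it, along the tool's axes as they then stand; what a row does not reach is not made up. A row lasts 1/12 s, in which the tool goes at most 41.7 mm and 7.16 degrees, less where a joint would pass 70% of its speed; a pose out of reach is approached as far as the arm can. A call with a number of a shift or a turn outside -1 to 1 is refused whole. A call with a gripper value outside its range is refused whole. "fingers" is the closure, from 0 (fully open) to 1 (shut), set as the call begins (left out, the last holds). The fingers move at their own pace and stop on an object; "grip_force" is the grip in N (left out, the last holds). Time passes only in rows, so rows that do not move let the fingers close. It gives the time, the measured TCP pose, the force and the opening at its end, in the units of the state.
- get_state(): the state, without advancing time (a new reading comes with each control period).
- capture(name): name is "scene" or "side" or "wrist"; returns the picture (400x640x3 uint8, blue, green, red); there is no depth.
- camera_model(name): a dict with "intrinsics" (3x3 intrinsics, pixels), "rvec" (rotation vector, rad) and "tvec" (3), from world to camera coordinates, as OpenCV has them. Camera axes: x right, y down, z forward; pixel columns grow to the right and rows downward; lengths in m; the calibration is good to about 2 mm. A picture is of the moment at which its call begins: read the wrist's pose just before it. camera_model takes no time and is no camera call; for the wrist camera it gives the pose at the moment of the call.
- close_job(): hands the job in, once; it reports no verdict.
The state is a dict: "time_s": time; "joints": joint angles; "qd": joint speeds; "joint_torque": joint torques, N m; "tcp_pos": TCP position; "eef_rot": TCP orientation; "contact_force": force on the tool from outside, world axes, zero at the start; "moment": the same for the moment, N m; "gripper_width": finger opening in m.
Only numpy, scipy, OpenCV 4.12 (cv2) and the standard library are available. Lean on these libraries where they do the work, as an engineer would, in place of code of your own. Each camera call takes 0.05 s, during which the arm holds its last target.

TASK

Stock the tip-box dock on the bench. First put the deep (taller) tip box into the dock: dip one end under the overhanging hold-down lip, then level the box down until it sits flat on the dock's floor. Then stack the shallow tip box squarely on top of it, fully home with its base recesses over the lid lugs. Set both boxes down gently, never dropping them or tipping them right over, and leave everything else on the bench where it is.

Things in the scene. Friction and masses are not known exactly. Their poses are not given: they have to be found in the camera images.
- deep_box: Deep tip box: grey, frosted lid, loose, 180-340 g, latched shut (one rigid piece), 84 mm high plus lugs. Origin: centre of underside; x along its length, z up; same either way round. Foot 144 (x) x 66 x 8 mm; above it body and lid are a block 120 x 60 mm with flat sides (grip across the 60 mm, mid length), so at each end the foot is a 12 mm ledge.
- deep_lid (a point): Centre of the deep box's lid top, 84 mm above its origin. Around it stand four white round lugs at x = +-42, y = +-18 mm, 7 mm high, 18 mm across at the root, 12 mm at the top. A box stacked home has its underside flat on this face.
- shallow_box: Shallow tip box: 54 mm high plus lugs, 130-250 g, otherwise exactly like the deep one: foot 144 x 66 x 8 mm, block 120 x 60 mm above it, same lid lugs, same origin and axes. The underside of each box's foot has four square recesses, 23 x 23 mm, 8 mm deep, at x = +-42, y = +-18 mm, that go over the lugs of the box below.
- dock: Dock screwed to the bench, immovable: aluminium plate 194 x 108 x 8 mm with steel edges. Origin: centre of the plate's underside, on the bench; +x points to the end with the overhanging lip, z up. Cavity: x -75 to 75, y -36.5 to 36.5 mm; sill at the -x end, top z = 16 mm; side guides (x -55 to 55) to z = 16 mm, flaring out above to z = 22 mm, y = +-45 mm.
- dock_floor (a point): Centre of the cavity floor, 8 mm above the dock's origin. The deep box's origin lies here when it is home (play 3 mm along, 3.5 mm across).
- dock_lip (a point): Middle of the lip's inner edge, at its underside: x = 66, z = 21 mm of the dock (13 mm above the floor). The lip is 80 mm wide, 5 mm thick, and runs back to an upright stop at x = 75 mm. A box lowered level lands on it; one tilted about 10 degrees, lip end low, goes under.
- tube_rack: White sample-tube rack with capped tubes, 206 x 26 x 75 mm. To be left alone. Origin: centre of its underside.
- slide_box: Grey flat-lidded slide box without lugs, 154 x 68 x 35 mm. To be left alone. Origin: centre of its underside.
- reagent_bottle: White plastic bottle, 66 mm across, 125 mm high. To be left alone. Origin: centre of its underside.
- vial_block: Black block with eight capped amber vials, 60 x 110 x 54 mm. To be left alone. Origin: centre of its underside.
- timer: Small white bench timer, 60 x 62 x 17 mm. To be left alone. Origin: centre of its underside.
- marker: Marker pen lying down, 110 mm long. To be left alone. Origin: centre of its underside.
- scanner: Grey hand-held code scanner lying on its side, 155 x 74 x 35 mm. To be left alone. Origin: centre of its underside.
- grid_rack: Blue 50-hole tube rack, empty, 206 x 106 x 44 mm. To be left alone. Origin: centre of its underside.
There are look-alikes about, which are no part of the job. What is shaped like the dock but purple is not meant.

How it is judged (in metres and radians):
On the way, in this order (a step that is already met when the one before it is completed fails the run):
1. the deep box sits level on the dock's floor, one end under the lip (x of deep_box in the frame of dock between -0.005 and 0.005 m and y of deep_box in the frame of dock between -0.006 and 0.006 m and z of deep_box in the frame of dock between 0.005 and 0.011 m and angle between deep_box's own z axis and vertical below 0.05 rad and angle between the x axis of deep_box and the x axis of dock, either way round below 0.1 rad), for 0.2 s.
2. the shallow box is home on the deep box, its recesses over the lid lugs (all of step 1 and x of shallow_box in the frame of deep_box between -0.005 and 0.005 m and y of shallow_box in the frame of deep_box between -0.005 and 0.005 m and z of shallow_box in the frame of deep_box between 0.081 and 0.087 m and angle between shallow_box's own z axis and vertical below 0.05 rad and angle between the x axis of shallow_box and the x axis of deep_box, either way round below 0.1 rad), for 0.2 s.
At the end, for the whole second after the job is handed in: Deep box in the dock: within 5 mm along, 6 mm across and 3 mm in height of its home pose. Shallow box on it: within 5 mm along and across, 3 mm in height of its home pose over the lugs. Both upright within 0.05 rad, in line within 0.1 rad (either way round), at rest (all of step 2 and linear speed of each of deep_box, shallow_box below 0.02 m/s); the robot touches nothing.
It fails at once if a tip box is dropped (falls freely by about 20 mm or more) ((contact force between deep_box and anything else below 0.01 N and linear speed of deep_box above 0.6 m/s) or (contact force between shallow_box and anything else below 0.01 N and linear speed of shallow_box above 0.6 m/s)).
It fails at once if a tip box is tipped right over (more than 0.9 rad from upright) (angle between any of deep_box, shallow_box's own z axis and vertical above 0.9 rad).
It fails at once if another thing on the bench is moved by more than 40 mm (distance of any of tube_rack, slide_box, reagent_bottle, vial_block, timer, marker, scanner, grid_rack from where it was at the start of the episode above 0.04 m).
It also fails if it takes over 64 s, if anything falls off the work surface, if the arm or the gripper's body presses on something with over 40 N, if the wrist force passes 120 N, or if a joint passes its speed limit or range.

## Working session

There is one attempt and no reset: what is moved stays moved. The work goes in short steps, Python scripts to look and compute and a tool call to move; the robot and the scene stay as the last step left them, time stands still between calls to the robot, and variables do not carry over. Pictures are saved under pics/ and viewed, and the job is handed in when it is done.

Besides the shell and the picture viewer there is one more tool, called as name([rows], argument=value, ...), one row to a line, values as JSON. step_arm: Moves the arm, as the interface text tells. Its arguments: {"type":"object","properties":{"steps":{"type":"array","items":{"type":"array"}},"fingers":{"type":"number"},"grip_force":{"type":"number"}},"required":["steps"]}

```bash
ls; mkdir -p pics; python3 - <<'E'
from plant import *
import cv2
s=get_state();print(s)
for n in ("scene","side","wrist"):
    im=capture(n);cv2.imwrite(f"pics/{n}0.png",im)
    m=camera_model(n);print(n,m)
E
```

```text
pics
{'time_s': 0.0, 'joints': array([ 1.65070501e+01,  2.05931291e+01,  6.31701372e-01, -1.99879844e-02,
       -7.01360104e+01, -1.65031921e+01]), 'qd': array([ 0.06576431, -0.03398579,  0.06730094,  0.05033622,  0.02280432,
       -0.05397921]), 'joint_torque': array([-8.00930356e-04, -5.82726967e+01,  2.93058443e+01,  6.99745238e+00,
        6.93249181e-03, -2.06530804e-04]), 'tcp_pos': array([ 6.74523913e-01, -2.86471342e-05,  2.44588221e-01]), 'eef_rot': array([  95.5899663 ,   89.90076611, -174.41298343]), 'contact_force': array([-0.06475254, -0.45675243, -0.17881764]), 'moment': array([-0.02218881,  0.01784516,  0.01425326]), 'gripper_width': 0.0875084021788159}
scene {'intrinsics': array([[437.75881746,   0.        , 321.22288963],
       [  0.        , 437.75881746, 206.03218556],
       [  0.        ,   0.        ,   1.        ]]), 'rvec': array([ 0.70334618,  2.41604519, -1.40180521]), 'tvec': array([ 0.45973267, -0.06184323,  1.53437746])}
side {'intrinsics': array([[397.80078301,   0.        , 323.8248921 ],
       [  0.        , 397.80078301, 207.19519055],
       [  0.        ,   0.        ,   1.        ]]), 'rvec': array([ 2.43573537, -0.10955359,  0.06441407]), 'tvec': array([-0.49932665,  0.1063522 ,  1.30679853])}
wrist {'intrinsics': array([[320.71833968,   0.        , 319.98307357],
       [  0.        , 320.71833968, 199.68107994],
       [  0.        ,   0.        ,   1.        ]]), 'rvec': array([3.82362038e-04, 3.10572859e+00, 4.60458998e-01]), 'tvec': array([ 0.67349149, -0.03715333,  0.3916556 ])}
```

View pics/scene0.png

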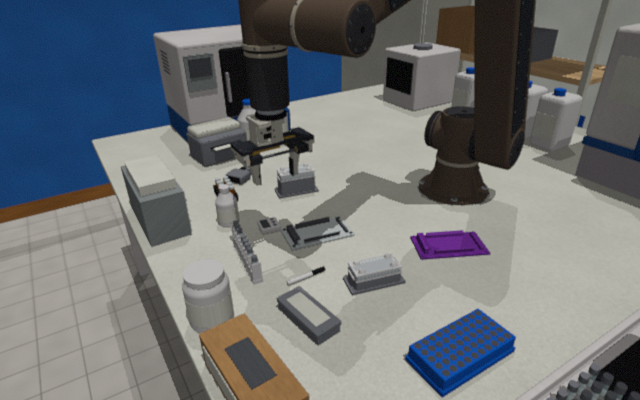

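View pics/side0.png

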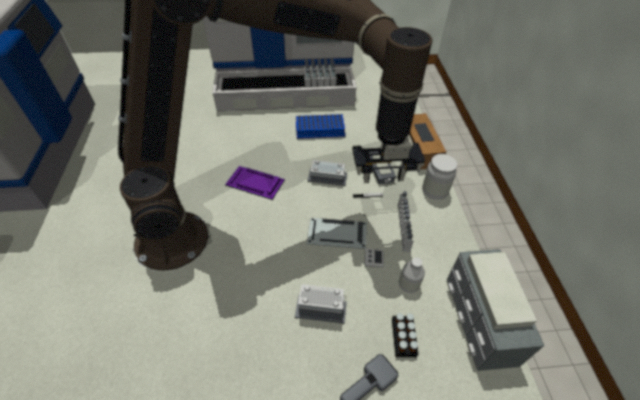

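View pics/wrist0.png

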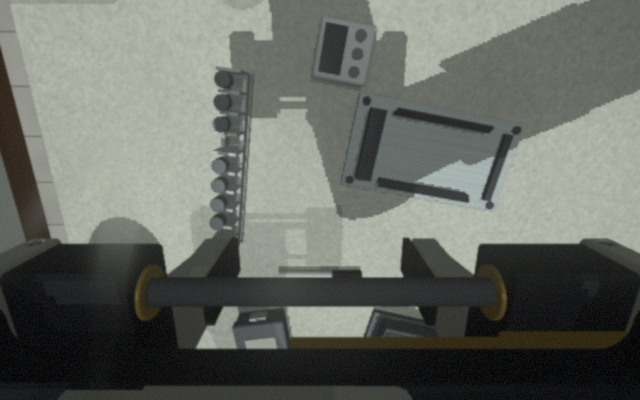

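```bash
cat > h.py <<'E'
import numpy as np,cv2
from plant import *
def mats(m):
    R,_=cv2.Rodrigues(np.array(m['rvec'],float));return np.array(m['intrinsics']),R,np.array(m['tvec'],float).reshape(3)
def proj(m,P):
    K,R,t=mats(m);c=R@np.array(P,float).reshape(3)+t;u=K@c;return u[:2]/u[2]
def onplane(m,px,z):
    K,R,t=mats(m);d=R.T@np.linalg.inv(K)@np.array([px[0],px[1],1.]);o=-R.T@t
    return o+d*(z-o[2])/d[2]
E
python3 - <<'E'
from h import *
S=camera_model('scene');D=camera_model('side')
for n,m in (('scene',S),('side',D)):
    K,R,t=mats(m);print(n,'cam at',-R.T@t)
a=cv2.imread('pics/scene0.png');b=cv2.imread('pics/side0.png');w=cv2.imread('pics/wrist0.png')
c1=cv2.resize(a[155:205,265:330],None,fx=6,fy=6,interpolation=2)
c2=cv2.resize(a[245:300,335:415],None,fx=5,fy=5,interpolation=2)
H=300
f=lambda i:cv2.resize(i,(390,300))
top=np.hstack([f(a[155:205,265:330]),f(a[247:297,340:405])])
bot=np.hstack([f(b[280:325,293:352]),f(b[150:195,298:357])])
cv2.imwrite('pics/crop1.png',np.vstack([top,bot]))
cv2.imwrite('pics/crop2.png',np.vstack([f(w[80:220,330:530]),f(a[210:255,275:360])]))
for n,p in dict(b1=(322,303),b2=(328,172),dock=(337,232),purple=(255,182)).items(): print(n,onplane(D,p,0.03))
for n,p in dict(b1=(297,182),b2=(375,273),dock=(318,232),purple=(450,244)).items(): print(n,onplane(S,p,0.03))
E
```

```text
scene cam at [1.09814604 0.91760295 0.72220012]
side cam at [ 0.40483641 -0.80774506  1.07331994]
b1 [ 0.46850892 -0.28415029  0.03      ]
b2 [0.54027795 0.24280254 0.03      ]
dock [ 0.54097608 -0.03654934  0.03      ]
purple [0.27120436 0.21244327 0.03      ]
b1 [ 0.45733954 -0.29478143  0.03      ]
b2 [0.53989785 0.25174703 0.03      ]
dock [0.56174005 0.0158759  0.03      ]
purple [0.29228557 0.26431133 0.03      ]
```

View pics/crop1.png

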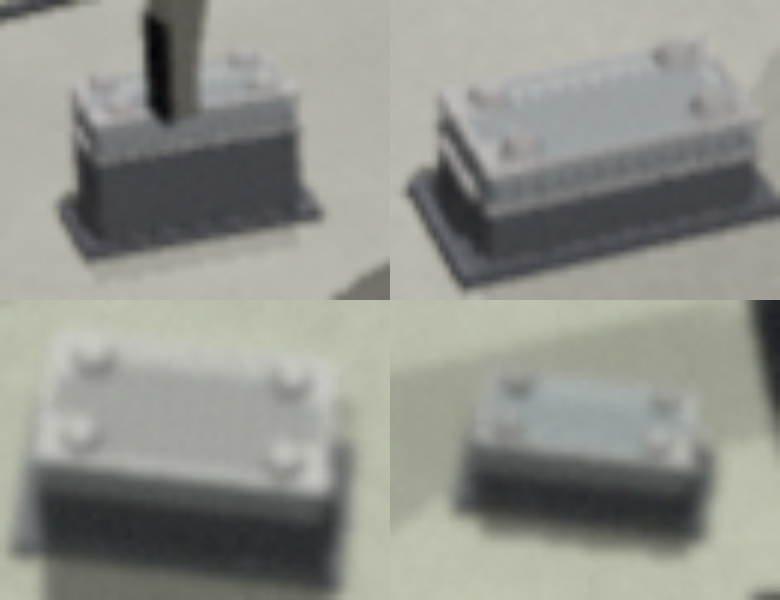

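View pics/crop2.png

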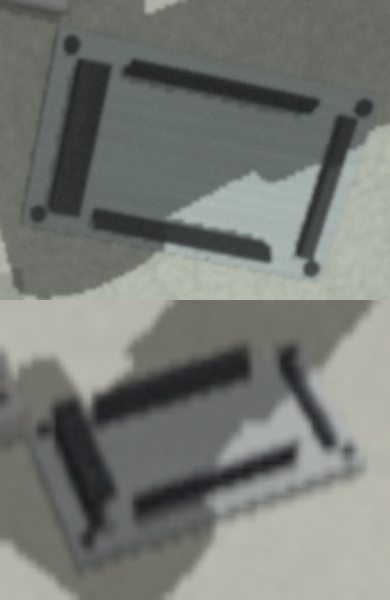

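Candidates: grey lugged boxes at scene (297,182) and (375,273), the slide box without lugs at (308,313), and docks at (318,232) in aluminium and (450,244) in purple. The crops show that (297,182) is the taller box, so it is the deep one, and (375,273) is the shallow one. The aluminium dock's wide lip bar is at its far, left end.

```bash
python3 - <<'E'
from h import *
S=camera_model('scene');D=camera_model('side');W=camera_model('wrist')
K,R,t=mats(W);print('wristcam',-R.T@t,R)
w=cv2.imread('pics/wrist0.png')
cv2.imwrite('pics/crop3.png',cv2.resize(w[80:220,335:530],(780,560),interpolation=2))
for n,p in dict(plateTLwristlip=(360,93),).items(): print(n,onplane(W,p,.008))
for n,p in dict(bottle=(227,222),rackA=(237,226),rackB=(258,278),marker=(305,275)).items(): print(n,onplane(S,p,0.0))
for n,p in dict(bottle=(411,285),rackA=(405,195),rackB=(407,240),timer=(374,257),vial=(404,338)).items(): print(n,onplane(D,p,0.02))
for p in [(220,80),(220,220)]: print('rack',onplane(W,p,.075))
E
```

```text
wristcam [ 0.67423773 -0.07805471  0.38428662] [[-9.99998136e-01 -3.99873412e-05  1.93049369e-03]
 [ 5.21855102e-04  9.56982830e-01  2.90144086e-01]
 [-1.85905141e-03  2.90144553e-01 -9.56981025e-01]]
plateTLwristlip [ 0.62893505 -0.08812351  0.008     ]
bottle [ 0.74634106 -0.22788504  0.        ]
rackA [ 0.72909238 -0.18879814  0.        ]
rackB [0.78001612 0.07476632 0.        ]
marker [0.67235072 0.13048444 0.        ]
bottle [ 0.73995207 -0.24398333  0.02      ]
rackA [0.8048949  0.11479513 0.02      ]
rackB [ 0.76623278 -0.08047615  0.02      ]
timer [ 0.64697367 -0.1363351   0.02      ]
vial [ 0.68213594 -0.40214174  0.02      ]
rack [ 0.76410352 -0.09748385  0.075     ]
rack [0.77629718 0.03746205 0.075     ]
```

View pics/crop3.png

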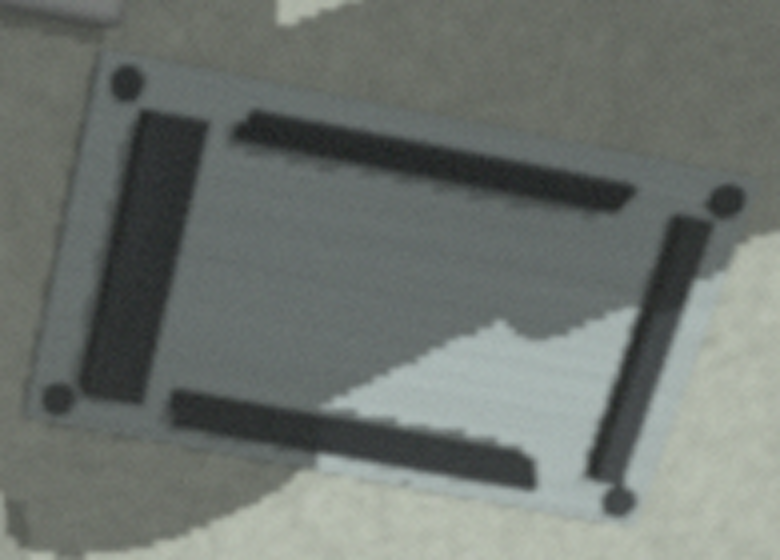

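The crop shows the dock with the lip (wide bar) at the left and the sill at the right. The plate corners are at crop (103,50), (765,178), (630,522) and (28,415), at 4x scale.

```bash
cat > rect.py <<'E'
from h import *
def fit(m,pts,z,L,Wd,pts_local=None):
    P=np.array([onplane(m,p,z)[:2] for p in pts]); Q=np.array(pts_local,float)
    pc=P.mean(0);qc=Q.mean(0);H=(Q-qc).T@(P-pc);a=np.arctan2(H[0,1]-H[1,0],H[0,0]+H[1,1])
    Rm=np.array([[np.cos(a),-np.sin(a)],[np.sin(a),np.cos(a)]]);t=pc-Rm@qc
    res=P-(Q@Rm.T+t);return t,np.degrees(a),np.abs(res).max(0),res
E
python3 - <<'E'
from rect import *
W=camera_model('wrist')
f=lambda l:[(335+(x-1.5)/4,80+(y-1.5)/4) for x,y in l]
loc=[(.097,-.054),(-.097,-.054),(-.097,.054),(.097,.054)]
print(fit(W,f([(103,50),(765,178),(630,522),(28,415)]),.008,0,0,loc))
P=[onplane(W,p,.008)[:2] for p in f([(103,50),(765,178),(630,522),(28,415)])]
print([np.linalg.norm(P[i]-P[(i+1)%4]) for i in range(4)])
# lip inner edge top z=.026 y +-.04
print(fit(W,f([(209,122),(144,403)]),.026,0,0,[(.066,-.04),(.066,.04)]))
# sill inner top edge
for p in f([(672,217),(590,475),(713,226),(615,485)]): print(onplane(W,p,.016))
E
```

```text
(array([ 0.54341864, -0.0195492 ]), np.float64(-10.540276349325046), array([0.00218804, 0.00160847]), array([[-0.00035282,  0.00133386],
       [-0.000549  ,  0.00060103],
       [ 0.00218804, -0.00160847],
       [-0.00128622, -0.00032643]]))
[np.float64(0.19406028961208663), np.float64(0.10637349815404781), np.float64(0.19035087623870192), np.float64(0.1061987584407483)]
(array([ 0.54353593, -0.01966836]), np.float64(-10.18299767730063), array([0.00010123, 0.00056358]), array([[ 0.00010123,  0.00056358],
       [-0.00010123, -0.00056358]]))
[ 0.46697781 -0.04404661  0.016     ]
[0.47900351 0.0320739  0.016     ]
[ 0.45493464 -0.04153661  0.016     ]
[0.47101893 0.03521588 0.016     ]
```

```bash
cat >> h.py <<'E'
from scipy.spatial.transform import Rotation as Ro
def tool():
    s=get_state();return s,Ro.from_euler('xyz',s['eef_rot'],degrees=True).as_matrix()
def plan(target,yaw_jaw=None):
    "shift in tool units to target; turn units so that jaw (tool y) lies along world angle yaw_jaw (mod 180)"
    s,R=tool();d=R.T@(np.array(target)-s['tcp_pos'])/0.02
    j=np.degrees(np.arctan2(R[1,1],R[0,1]));out=dict(t=s['time_s'],tcp=s['tcp_pos'].round(4),units=d.round(2),jaw=round(j,2),f=s['contact_force'].round(2),w=round(s['gripper_width'],4))
    if yaw_jaw is not None:
        e=(yaw_jaw-j+90)%180-90; out['turn']=round(-e/6,3)
    return out
E
python3 - <<'E'
from h import *
s,R=tool();print(R.round(3));print(plan((0.385,-.29,.245)))
E
```

```text
[[-0.001 -1.     0.   ]
 [-0.     0.     1.   ]
 [-1.     0.001 -0.   ]]
{'t': 0.15, 'tcp': array([ 0.6747, -0.    ,  0.2448]), 'units': array([ 1.000e-02,  1.448e+01, -1.450e+01]), 'jaw': np.float64(179.99), 'f': array([-0.27, -0.2 ,  0.26]), 'w': 0.0874}
```

step_arm([
  [[0,1,-1],0],
  [[0,1,-1],0],
  [[0,1,-1],0],
  [[0,1,-1],0],
  [[0,1,-1],0],
  [[0,1,-1],0],
  [[0,1,-1],0],
  [[0,1,-1],0],
  [[0,1,-1],0],
  [[0,1,-1],0],
  [[0,1,-1],0],
  [[0,1,-1],0],
  [[0,1,-1],0],
  [[0,1,-1],0],
  [[0,0.5,-0.5],0],
])

```text
time_s: 1.4
tcp_pos: [0.3828, -0.2912, 0.2455]
eef_rot: [59.3, 90.0, 149.3]
contact_force: [0.2, 0.6, -0.5]
gripper_width: 0.0874
```

step_arm([
  [[0,0,0],-1],
  [[0,0,0],-1],
  [[0,0,0],-1],
  [[0,0,0],-1],
  [[0,0,0],-1],
  [[0,0,0],-1],
  [[0,0,0],-1],
  [[0,0,0],-1],
  [[0,0,0],-1],
  [[0,0,0],-1],
  [[0,0,0],-1],
  [[0,0,0],-1],
  [[0,0,0],-1],
  [[0,0,0],-1],
  [[0,0,0],-1],
  [[0,0,0],0],
  [[0,0,0],0],
])

```text
time_s: 2.82
tcp_pos: [0.3849, -0.29, 0.2455]
eef_rot: [-31.5, 90.0, 148.3]
contact_force: [0.4, -0.3, -0.8]
gripper_width: 0.0881
```

```bash
python3 - <<'E'
from h import *
s,R=tool();print(s['joints'],R.round(3),s['tcp_pos'])
m=camera_model('wrist');w=capture('wrist');cv2.imwrite('pics/w1.png',w)
cv2.imwrite('pics/side1.png',capture('side'))
np.save('m1.npy',m,allow_pickle=True)
K,Rm,t=mats(m);print(-Rm.T@t)
E
```

```text
[-1.35433031e+01  2.07363229e+00 -2.28672672e+01 -4.39552378e-03
 -6.50712417e+01  1.03359549e+02] [[-0.    -0.003 -1.   ]
 [ 0.    -1.     0.003]
 [-1.    -0.     0.   ]] [ 0.3848501  -0.28996221  0.24545939]
[ 0.46288108 -0.28968702  0.38487428]
```

View pics/w1.png

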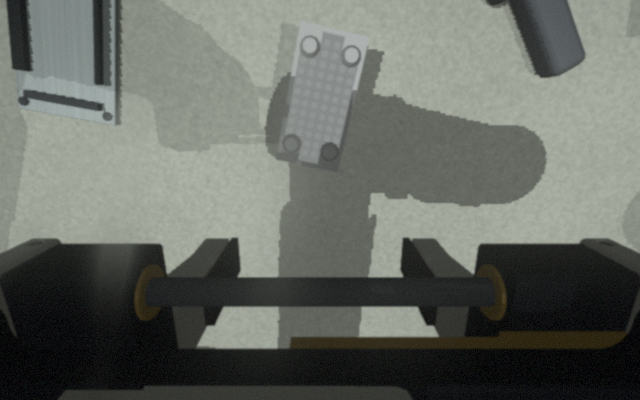

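```bash
python3 - <<'E'
import cv2,numpy as np
w=cv2.imread('pics/w1.png');b=cv2.imread('pics/side1.png')
f=lambda i:cv2.resize(i,(390,580),interpolation=2)
cv2.imwrite('pics/c4.png',np.hstack([f(w[15:175,270:378]),cv2.resize(b[275:330,290:353],(400,580),interpolation=2)]))
E
```

```text
(no output)
```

View pics/c4.png

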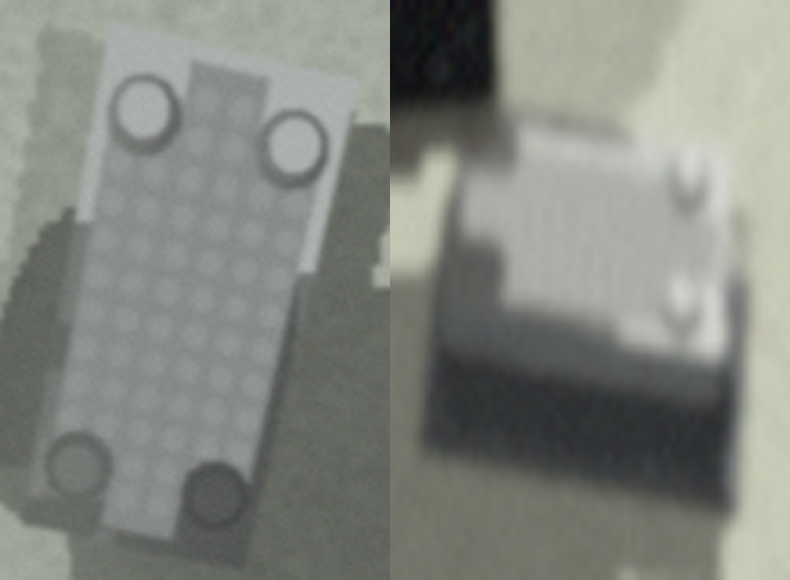

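The lug tops are at crop (145,112), (293,148), (215,496) and (78,463). The box's long axis runs up the image.

```bash
python3 - <<'E'
from rect import *
m=np.load('m1.npy',allow_pickle=True).item()
f=lambda l:[(270+x/3.611,15+y/3.625) for x,y in l]
loc=[(.042,.018),(.042,-.018),(-.042,-.018),(-.042,.018)]
r=fit(m,f([(145,110),(293,147),(215,496),(78,463)]),.091,0,0,loc);print(r)
# same plane check with shallow height
print(fit(m,f([(145,110),(293,147),(215,496),(78,463)]),.061,0,0,loc)[2:])
print(plan((r[0][0],r[0][1],.245),r[1]+90))
E
```

```text
(array([ 0.46394982, -0.28982855]), np.float64(-12.554020510464138), array([0.00085313, 0.00058296]), array([[-5.13320711e-04, -1.17441715e-04],
       [-6.40379947e-04,  5.82956745e-04],
       [ 3.00572666e-04,  7.68843670e-05],
       [ 8.53127993e-04, -5.42399397e-04]]))
(array([0.00425319, 0.00212776]), array([[ 0.00401872,  0.00073222],
       [ 0.00307988, -0.00208306],
       [-0.00425319, -0.00077691],
       [-0.00284542,  0.00212776]]))
{'t': 2.9167, 'tcp': array([ 0.3849, -0.29  ,  0.2455]), 'units': array([ 0.03, -0.02, -3.95]), 'jaw': np.float64(-90.19), 'f': array([0.29, 0.43, 0.46]), 'w': 0.0874, 'turn': np.float64(2.061)}
```

step_arm([
  [[0,0,-1],0],
  [[0,0,-1],0],
  [[0,0,-1],0],
  [[0,0,-0.95],0],
  [[0,0,0],1],
  [[0,0,0],1.0],
  [[0,0,0],0.06],
  [[1,0,0],0],
  [[1,0,0],0],
  [[1,0,0],0],
  [[1,0,0],0],
  [[1,0,0],0],
  [[0,0,0],0],
])

```text
time_s: 4.0
tcp_pos: [0.4615, -0.2892, 0.1419]
eef_rot: [-9.0, 89.6, 158.7]
contact_force: [-1.1, -0.4, -0.9]
gripper_width: 0.088
```

```bash
python3 - <<'E'
from h import *
print(plan((.46395,-.28983,.052),-12.55+90))
w=capture('wrist');cv2.imwrite('pics/w2.png',w)
E
```

```text
{'t': 4.0, 'tcp': array([ 0.4615, -0.2892,  0.1419]), 'units': array([ 4.5 ,  0.01, -0.15]), 'jaw': np.float64(-102.32), 'f': array([-1.12, -0.36, -0.87]), 'w': 0.088, 'turn': np.float64(0.038)}
```

View pics/w2.png

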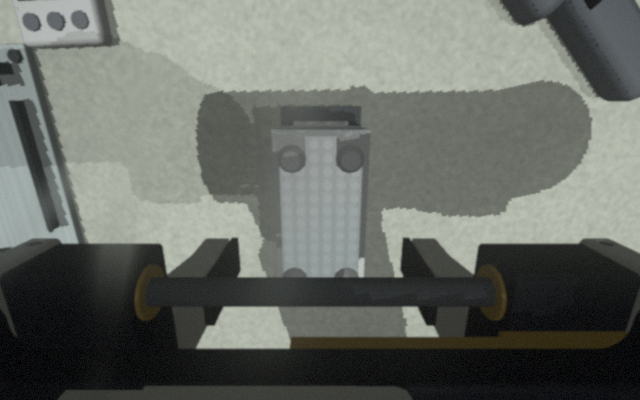

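The box is centred between the fingers, with its lid edges at columns 276 to 366.

step_arm([
  [[1,0,0],0],
  [[1,0,0],0],
  [[1,0,0],0],
  [[1,0,0],0],
  [[0.5,0,-0.1],0],
  [[0,0,0],0],
  [[0,0,0],0],
])

```text
time_s: 4.63
tcp_pos: [0.4666, -0.2908, 0.0564]
eef_rot: [137.6, 90.0, -54.7]
contact_force: [0.8, -0.3, 0.2]
gripper_width: 0.0878
```

```bash
python3 - <<'E'
from h import *
print(plan((.46395,-.28983,.052),-12.55+90))
E
```

```text
{'t': 4.6333, 'tcp': array([ 0.4666, -0.2908,  0.0564]), 'units': array([ 0.22, -0.02,  0.14]), 'jaw': np.float64(-102.32), 'f': array([ 0.77, -0.3 ,  0.17]), 'w': 0.0878, 'turn': np.float64(0.039)}
```

step_arm([
  [[0,0,0],0],
  [[0,0,0],0],
  [[0,0,0],0],
  [[0,0,0],0],
  [[0,0,0],0],
  [[0,0,0],0],
], fingers=1, grip_force=15)

```text
time_s: 5.13
tcp_pos: [0.4661, -0.2905, 0.0561]
eef_rot: [175.0, 90.0, -17.4]
contact_force: [-1.3, 1.1, 4.5]
gripper_width: 0.0598
```

step_arm([
  [[-0.5,0,0],0],
  [[-1,0,0],0],
  [[-1,0,0],0],
  [[-1,0,0],0],
  [[-1,0,0],0],
  [[-0.5,0,0],0],
  [[0,0,0],-0.33],
  [[0,0,0],0],
  [[0,0,0],0],
])

```text
time_s: 5.88
tcp_pos: [0.4654, -0.2902, 0.1551]
eef_rot: [-22.8, 89.9, 146.7]
contact_force: [-0.1, -0.3, -3.3]
gripper_width: 0.0598
```

```bash
python3 - <<'E'
from h import *
a=np.radians(-10.4);R2=np.array([[np.cos(a),-np.sin(a)],[np.sin(a),np.cos(a)]])
t=np.array([.5435,-.0196])+R2@np.array([-.03,0])
print(t,plan((*t,.156),-10.4+90))
cv2.imwrite('pics/w3.png',capture('wrist'))
cv2.imwrite('pics/side3.png',capture('side')[230:380,250:450])
E
```

```text
[ 0.51399286 -0.01418443] {'t': 5.8833, 'tcp': array([ 0.4654, -0.2902,  0.1551]), 'units': array([ -0.04, -14.01,   0.11]), 'jaw': np.float64(-100.44), 'f': array([-0.07, -0.3 , -3.29]), 'w': 0.0598, 'turn': np.float64(-0.007)}
```

View pics/w3.png

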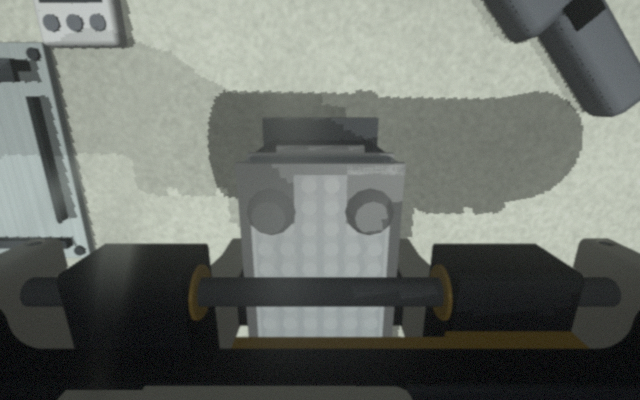

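View pics/side3.png

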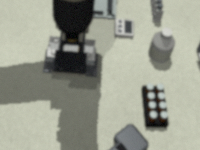

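The held box's front lugs are at (269,212) and (371,212), and its foot end edge runs (263,118) to (379,118).

```bash
cat > held.py <<'E'
from h import *
def inbox(m,px,z,R,tcp):  # point in tool-levelled frame: along box x (=-tool z), along y (= -tool y), z
    p=onplane(m,px,z);d=R.T@(p-tcp);return np.array([-d[2],-d[1],-d[0]]).round(4)
E
python3 - <<'E'
from held import *
s,R=tool();m=camera_model('wrist');tcp=s['tcp_pos']
for p in [(269,212),(371,212)]: print(inbox(m,p,tcp[2]+.035,R,tcp))
for p in [(263,118),(379,118)]: print(inbox(m,p,tcp[2]-.048,R,tcp))
E
```

```text
[0.0418 0.018  0.0351]
[ 0.0418 -0.0171  0.0351]
[ 0.0694  0.0328 -0.0479]
[ 0.0694 -0.033  -0.0479]
```

step_arm([
  [[0,-1,0],0],
  [[0,-1,0],0],
  [[0,-1,0],0],
  [[0,-1,0],0],
  [[0,-1,0],0],
  [[0,-1,0],0],
  [[0,-1,0],0],
  [[0,-1,0],0],
  [[0,-1,0],0],
  [[0,-1,0],0],
  [[0,-1,0],0],
  [[0,-1,0],0],
  [[0,-1,0],0],
  [[0,-1,0.1],0],
  [[0,0,0],0],
  [[0,0,0],0],
  [[0,0,0],0],
])

```text
time_s: 7.4
tcp_pos: [0.514, -0.0148, 0.155]
eef_rot: [28.7, 89.9, -161.7]
contact_force: [1.1, 0.1, -2.3]
gripper_width: 0.0601
```

```bash
python3 - <<'E'
from held import *
s,R=tool();m=camera_model('wrist');np.save('m4.npy',m,allow_pickle=True)
w=capture('wrist');cv2.imwrite('pics/w4.png',w)
print(plan((.514,-.0142,.156),-10.4+90))
cv2.imwrite('pics/c5.png',cv2.resize(w[0:240,190:450],(780,720)[:2] if 0 else (650,600),interpolation=2))
E
```

```text
{'t': 7.45, 'tcp': array([ 0.514 , -0.0151,  0.1551]), 'units': array([-0.04, -0.04,  0.01]), 'jaw': np.float64(-100.4), 'f': array([-0.38,  0.05, -3.36]), 'w': 0.0602, 'turn': np.float64(-0.0)}
```

View pics/c5.png

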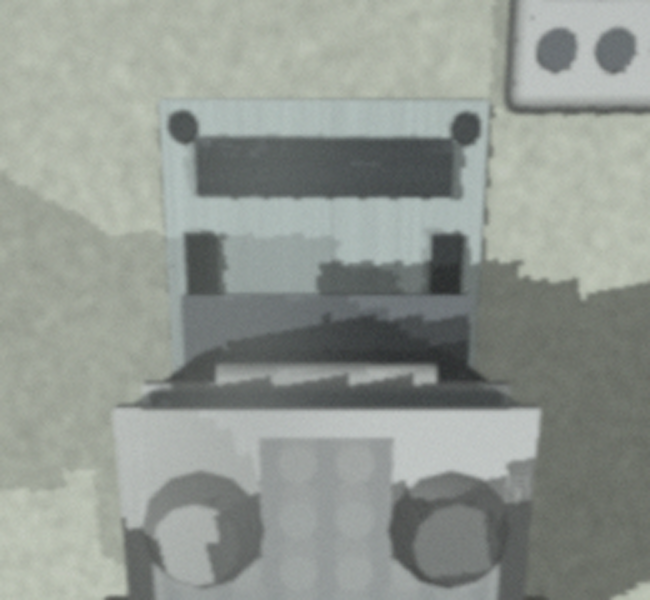

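The lip inner edge runs crop (198,197) to (455,197), square to the view. The plate's far corners are (162,99) and (490,101), and the box foot edge runs (183,295) to (470,295).

```bash
python3 - <<'E'
from held import *
s,R=tool();m=np.load('m4.npy',allow_pickle=True).item();tcp=s['tcp_pos']
f=lambda x,y:(190+x/2.5,y/2.5)
for p in [(198,197),(455,197)]: print('lip',inbox(m,f(*p),.026,R,tcp))
for p in [(162,99),(490,101)]: print('plate',inbox(m,f(*p),.008,R,tcp))
for p in [(183,295),(470,295)]: print('foot',inbox(m,f(*p),tcp[2]-.048,R,tcp))
for p in [(202,530),(450,530)]: print('lug',inbox(m,f(*p),tcp[2]+.035,R,tcp))
E
```

```text
lip [ 0.0954  0.0406 -0.129 ]
lip [ 0.0954 -0.04   -0.129 ]
plate [ 0.1263  0.0536 -0.147 ]
plate [ 0.1258 -0.0527 -0.147 ]
foot [ 0.0693  0.0329 -0.0479]
foot [ 0.0693 -0.0321 -0.0479]
lug [0.0417 0.0177 0.0351]
lug [ 0.0417 -0.0164  0.035 ]
```

step_arm([
  [[0.5,0,-0.5],0],
  [[1,0,-0.5],0],
  [[1,0,0],0],
  [[0.7,0,0],0],
  [[0.3,0,0],0],
  [[0,0,0],0],
  [[0,0,0],0],
  [[0,0,0],0],
], grip_force=12)

```text
time_s: 8.12
tcp_pos: [0.5348, -0.0184, 0.0866]
eef_rot: [-162.0, 89.9, 7.6]
contact_force: [0.1, 0.2, -2.9]
gripper_width: 0.0597
```

```bash
cat > look.py <<'E'
from held import *
import sys
s,R=tool();m=camera_model('wrist');np.save(sys.argv[1]+'.npy',m,allow_pickle=True)
w=capture('wrist');cv2.imwrite('pics/%s.png'%sys.argv[1],w)
a=np.radians(-10.4);R2=np.array([[np.cos(a),-np.sin(a)],[np.sin(a),np.cos(a)]])
d=R2.T@(s['tcp_pos'][:2]-np.array([.54295,-.0201]))
print('tcp in dock',d.round(4),s['tcp_pos'][2].round(4),s['contact_force'].round(2),s['moment'].round(2),s['time_s'])
cv2.imwrite('pics/%sc.png'%sys.argv[1],cv2.resize(w[0:240,190:450],(650,600),interpolation=2))
E
python3 look.py w5
```

```text
tcp in dock [-0.0084  0.0002] 0.0866 [ 0.12  0.23 -2.92] [-0.15 -0.01  0.05] 8.1167
```

View pics/w5c.png

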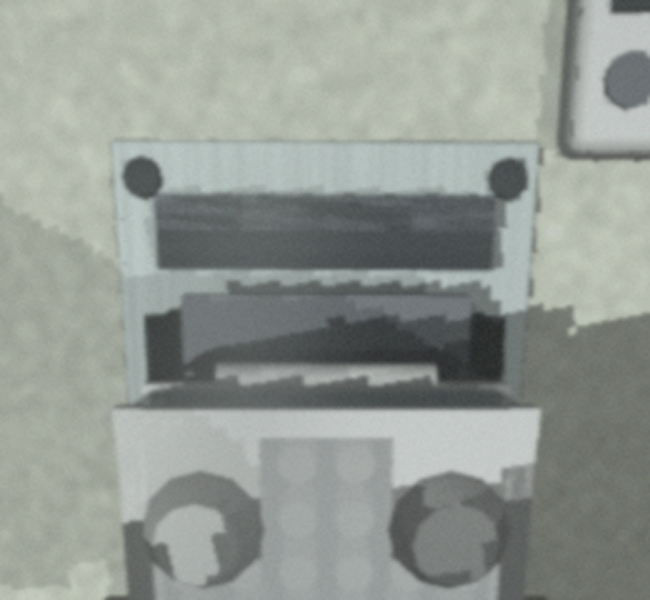

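The foot edge at crop row 295 sits centred and about 5 mm short of the lip edge at row 268.

step_arm([
  [[0.25,0,0],0],
  [[0.25,0,0],0],
  [[0.15,0,0],0],
  [[0.1,0,0],0],
  [[0.1,0,0],0],
  [[0,0,0],0],
  [[0,0,0],0],
])

```text
time_s: 8.75
tcp_pos: [0.5347, -0.0181, 0.0688]
eef_rot: [-157.8, 89.9, 11.8]
contact_force: [2.0, -0.0, 1.2]
gripper_width: 0.06
```

```bash
python3 look.py w6
```

```text
tcp in dock [-0.0085  0.0005] 0.0688 [ 2.03 -0.03  1.21] [-0.18 -0.59 -0.01] 8.75
```

View pics/w6c.png

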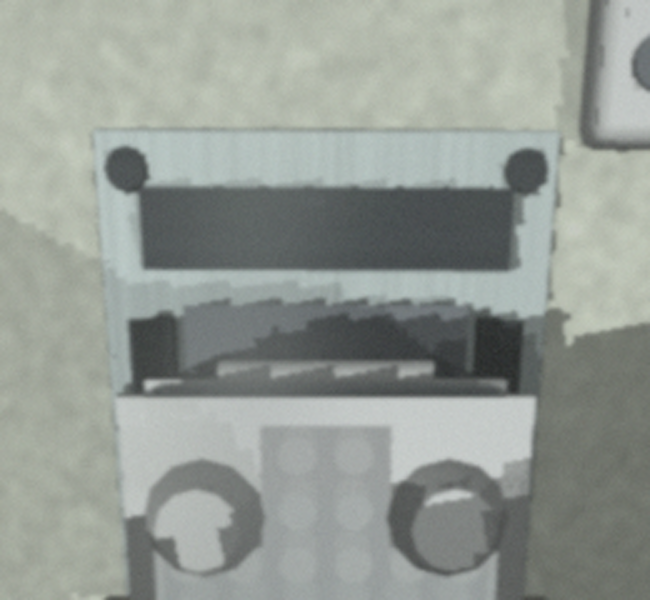

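The box is tilting lip-end down: the lid edge moved up to row 396 and the foot edge back to row 308. I'll lower a little more so the end reaches the floor.

step_arm([
  [[0.1,0,0],0],
  [[0.05,0,0],0],
  [[0,0,0],0],
  [[0,0,0],0],
])

```text
time_s: 9.13
tcp_pos: [0.5351, -0.0181, 0.0668]
eef_rot: [-166.1, 89.9, 3.6]
contact_force: [0.7, -1.8, 10.7]
gripper_width: 0.06
```

```bash
python3 look.py w7; python3 - <<'E'
from held import *
s,R=tool();m=np.load('m4.npy',allow_pickle=True).item();m=np.load('w7.npy',allow_pickle=True).item()
for y in (300,310,320):print(y,inbox(m,(320,y/2.5),.0165,R,s['tcp_pos']))
E
```

```text
tcp in dock [-0.008   0.0005] 0.0668 [ 0.66 -1.78 10.69] [-0.29 -0.07  0.03] 9.1333
300 [ 0.0681  0.0004 -0.0505]
310 [ 0.0659  0.0004 -0.0505]
320 [ 0.0636  0.0004 -0.0505]
```

View pics/w7c.png

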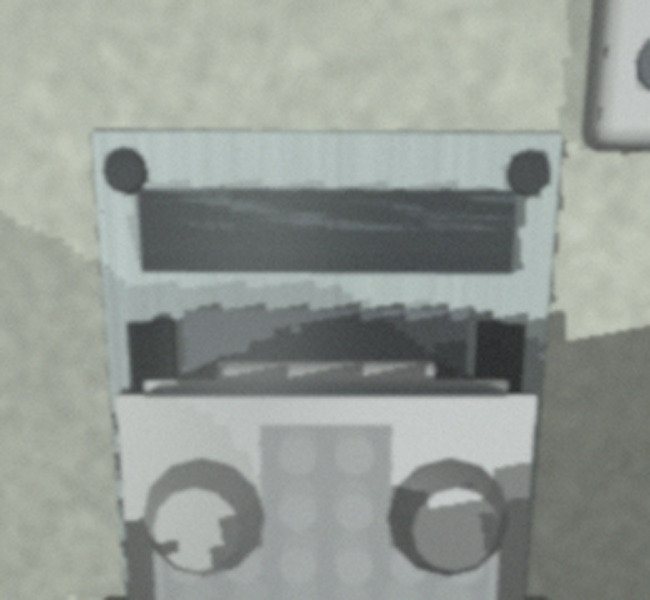

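The moment has balanced and the load is 10 N, so the box rests on both the floor and the sill. I'll relieve the load slightly and slide it forward under the lip.

step_arm([
  [[-0.04,0,0],0],
  [[0,0,-0.1],0],
  [[0,0,-0.1],0],
  [[0,0,-0.1],0],
  [[0,0,-0.1],0],
  [[0,0,0],0],
  [[0,0,0],0],
])

```text
time_s: 9.77
tcp_pos: [0.5404, -0.02, 0.0664]
eef_rot: [20.3, 89.8, -170.1]
contact_force: [-4.5, 0.1, 10.5]
gripper_width: 0.0601
```

```bash
python3 look.py w8
```

```text
tcp in dock [-0.0025 -0.0004] 0.0664 [-4.52  0.11 10.49] [ 0.12  1.63 -0.03] 9.7667
```

View pics/w8c.png

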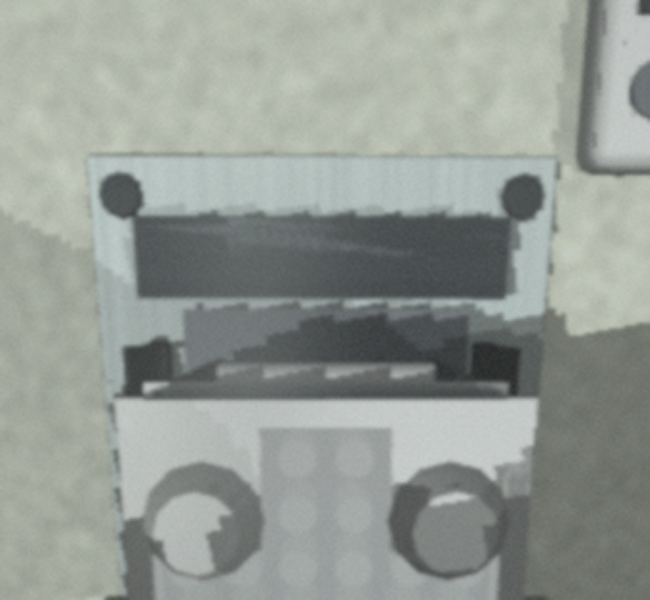

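step_arm([
  [[-0.06,0,0],0],
  [[0,0.02,-0.1],0],
  [[0,0,-0.1],0],
  [[0,0,-0.1],0],
  [[0,0,-0.1],0],
  [[0,0,0],0],
  [[0,0,0],0],
])

```text
time_s: 10.4
tcp_pos: [0.5497, -0.0216, 0.0673]
eef_rot: [20.9, 90.0, -169.5]
contact_force: [0.1, 0.7, -3.3]
gripper_width: 0.0598
```

```bash
python3 look.py w9
```

```text
tcp in dock [ 0.007  -0.0003] 0.0673 [ 0.13  0.65 -3.33] [-0.15  0.09 -0.  ] 10.4
```

View pics/w9c.png

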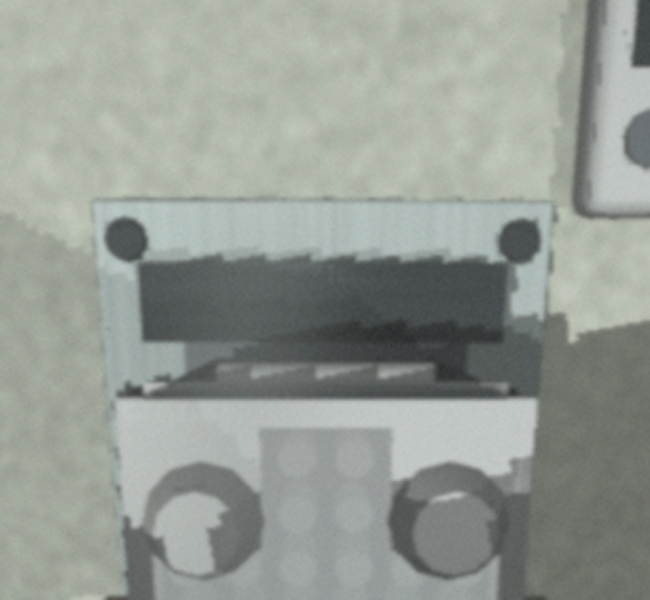

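The foot is now under the lip and the full weight (3.3 N) is back on the gripper, so the rear end has cleared the sill. I'll back off slightly and press down to level.

step_arm([
  [[0,0,0.1],0],
  [[0.1,0,0],0],
  [[0.05,0,0.05],0],
  [[0.05,0,0.05],0],
  [[0,0,0],0],
  [[0,0,0],0],
])

```text
time_s: 10.95
tcp_pos: [0.5458, -0.0208, 0.0636]
eef_rot: [-149.0, 90.0, 20.6]
contact_force: [-1.1, -0.3, -0.3]
gripper_width: 0.0601
```

```bash
python3 look.py w10
```

```text
tcp in dock [ 0.0029 -0.0002] 0.0636 [-1.09 -0.34 -0.32] [-0.16  0.17 -0.01] 10.95
```

View pics/w10c.png

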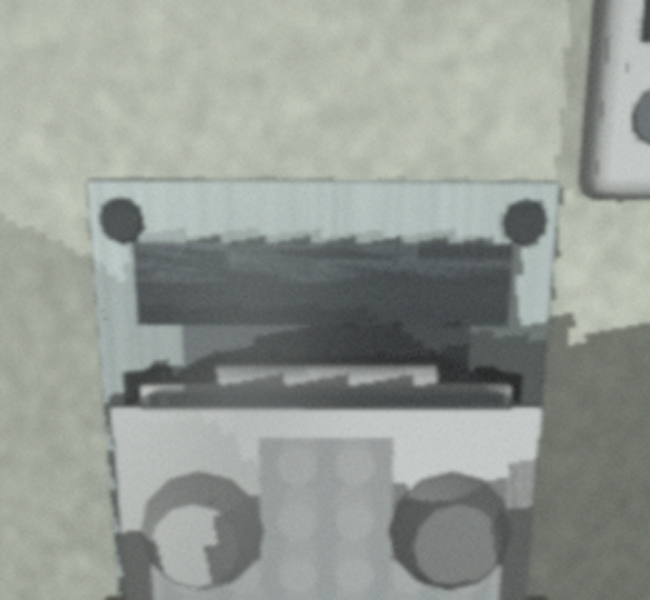

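The box is level (lid edge at row 407, as before tilting) and the foot is under the lip. I'll press lightly to seat it.

step_arm([
  [[0.05,0,0.07],0],
  [[0.05,0,0],0],
  [[0.03,0,0],0],
  [[0,0,0],0],
  [[0,0,0],0],
])

```text
time_s: 11.42
tcp_pos: [0.5449, -0.0205, 0.0621]
eef_rot: [-173.2, 89.9, -3.6]
contact_force: [-3.6, 1.0, 11.6]
gripper_width: 0.0601
```

```bash
python3 look.py w11
```

```text
tcp in dock [ 0.0019 -0.0001] 0.0621 [-3.62  0.98 11.64] [-0.01  1.41 -0.02] 11.4167
```

View pics/w11c.png

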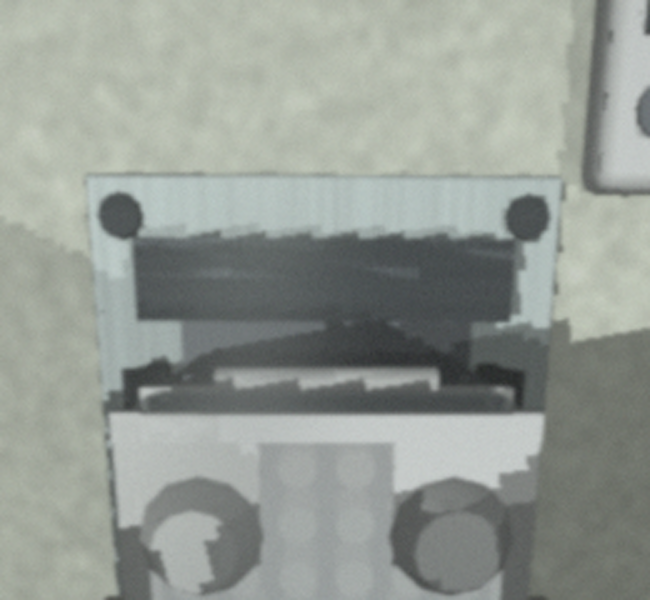

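step_arm([
  [[-0.05,0,0.03],0],
  [[0,0,0],0],
])

```text
time_s: 11.63
tcp_pos: [0.5437, -0.0203, 0.0622]
eef_rot: [-117.0, 90.0, 52.7]
contact_force: [-3.2, 1.9, 5.2]
gripper_width: 0.0599
```

step_arm([
  [[0,0,0],0],
  [[0,0,0],0],
  [[0,0,0],0],
  [[0,0,0],0],
  [[0,0,0],0],
  [[-0.5,0,0],0],
  [[-1,0,0],0],
  [[-1,0,0],0],
  [[-1,0,0],0],
  [[-1,0,0],0],
  [[-1,0,0],0],
  [[-1,0,0],0],
  [[-1,0,0],0],
  [[-1,0,0],0],
  [[-0.5,0,0],0],
  [[0,0,1],0],
  [[0,0,1],0],
  [[0,0,1],0],
  [[0,0,0],0],
  [[0,0,0],0],
], fingers=0)

```text
time_s: 13.3
tcp_pos: [0.4843, -0.0096, 0.2426]
eef_rot: [-145.9, 89.9, 23.7]
contact_force: [0.0, -0.4, 0.5]
gripper_width: 0.0876
```

```bash
python3 look.py w12; python3 - <<'E'
import cv2
w=cv2.imread('pics/w12.png');cv2.imwrite('pics/w12d.png',cv2.resize(w[0:240,220:430],(525,600),interpolation=2))
E
```

```text
tcp in dock [-0.0596 -0.0002] 0.2426 [ 0.03 -0.36  0.51] [-0.07  0.03  0.02] 13.3
```

View pics/w12d.png

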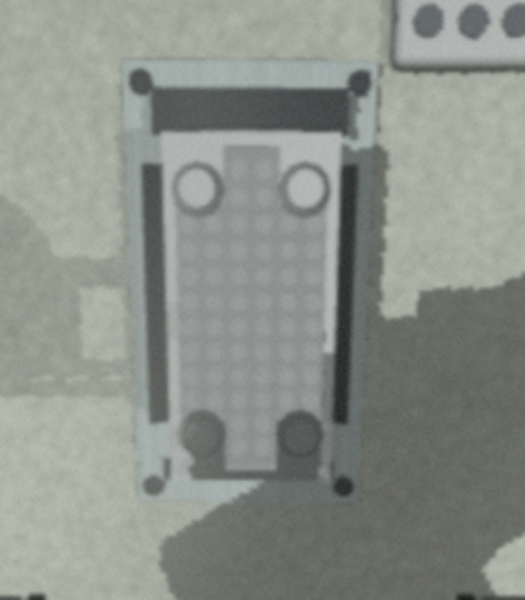

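The deep box sits in the dock with its lug tops at crop (198,187), (306,187), (300,434) and (203,434). The lip inner edge runs (152,131) to (350,131).

```bash
python3 - <<'E'
from rect import *
from h import *
m=np.load('w12.npy',allow_pickle=True).item()
f=lambda l:[(220+x/2.5,y/2.5) for x,y in l]
loc=[(.042,.018),(.042,-.018),(-.042,-.018),(-.042,.018)]
b=fit(m,f([(198,187),(306,187),(300,434),(203,434)]),.099,0,0,loc);print('box',b)
d=fit(m,f([(122,60),(379,62),(356,500),(138,500)]),.008,0,0,[(.097,.054),(.097,-.054),(-.097,-.054),(-.097,.054)]);print('dock',d)
a=np.radians(d[1]);c,s=np.cos(a),np.sin(a);e=b[0]-d[0];print('box in dock',c*e[0]+s*e[1],-s*e[0]+c*e[1],b[1]-d[1])
l=fit(m,f([(152,131),(350,131)]),.026,0,0,[(.066,.04),(.066,-.04)]);print('lip',l)
# now shallow view: camera 0.078 ahead of TCP
print(plan((.46,.245,.243),None))
S=camera_model('scene');D=camera_model('side');print(get_state()['joints'])
E
```

```text
box (array([ 0.54142126, -0.02005936]), np.float64(-10.395413732077301), array([0.00056297, 0.00059903]), array([[-0.00049503, -0.00010497],
       [-0.00038895,  0.00024791],
       [ 0.00056297,  0.00045609],
       [ 0.00032102, -0.00059903]]))
dock (array([ 0.54352272, -0.01913393]), np.float64(-10.758081742239526), array([0.00162006, 0.00084021]), array([[-0.00112443, -0.00017164],
       [-0.00098646,  0.00032701],
       [ 0.00162006,  0.00068484],
       [ 0.00049083, -0.00084021]]))
box in dock -0.0018917831125853687 -0.0013014245028567131 0.36266801016222416
lip (array([ 0.54394809, -0.02026103]), np.float64(-10.33262251939833), array([5.84233225e-05, 3.20445544e-04]), array([[ 5.84233225e-05,  3.20445544e-04],
       [-5.84233225e-05, -3.20445544e-04]]))
{'t': 13.35, 'tcp': array([ 0.4849, -0.0095,  0.2425]), 'units': array([ -0.02, -12.3 ,   3.51]), 'jaw': np.float64(-100.35), 'f': array([ 0.43, -0.24,  0.01]), 'w': 0.0875}
[ 2.21716252e+01  2.48328750e+00 -2.28493706e+01  7.06250045e-03
 -6.46088654e+01  5.74798020e+01]
```

The deep box is home in the dock: about -2 mm along, -1 mm across, level. Next I'll go and look at the shallow box.

step_arm([
  [[0,-1,0.3],0],
  [[0,-1,0.3],0],
  [[0,-1,0.3],0],
  [[0,-1,0.3],0],
  [[0,-1,0.3],0],
  [[0,-1,0.3],0],
  [[0,-1,0.3],0],
  [[0,-1,0.3],0],
  [[0,-1,0.3],0],
  [[0,-1,0.3],0],
  [[0,-1,0.3],0],
  [[0,-1,0.2],0],
  [[0,-0.3,0],0],
  [[0,0,0],0],
  [[0,0,0],0],
  [[0,0,0],0],
])

```text
time_s: 14.68
tcp_pos: [0.4604, 0.2442, 0.2417]
eef_rot: [59.7, 90.0, -130.7]
contact_force: [0.5, -0.6, 0.3]
gripper_width: 0.0874
```

```bash
python3 look.py w13
```

```text
tcp in dock [-0.1289  0.245 ] 0.2417 [ 0.46 -0.55  0.26] [-0.15  0.06 -0.01] 14.6833
```

View pics/w13.png

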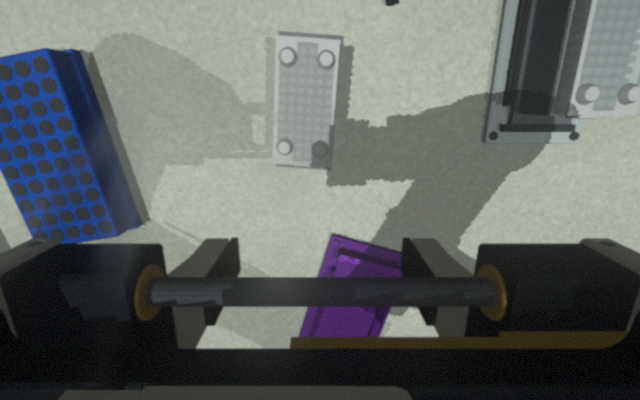

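```bash
python3 - <<'E'
import cv2
w=cv2.imread('pics/w13.png');cv2.imwrite('pics/c13.png',cv2.resize(w[25:175,260:360],(400,600),interpolation=2))
E
```

```text
(no output)
```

View pics/c13.png

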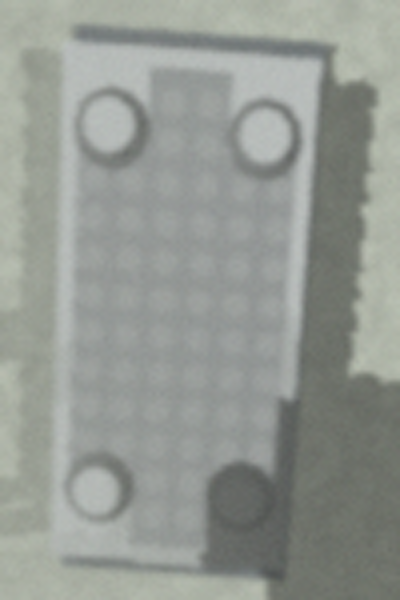

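The lug tops are at crop (110,124), (264,137), (241,496) and (98,487), at 4x scale.

```bash
python3 - <<'E'
from rect import *
m=np.load('w13.npy',allow_pickle=True).item()
f=lambda l:[(260+x/4,25+y/4) for x,y in l]
loc=[(.042,.018),(.042,-.018),(-.042,-.018),(-.042,.018)]
p=f([(110,124),(264,137),(241,496),(98,487)])
b=fit(m,p,.061,0,0,loc);print(b)
print(plan((*b[0],.1),b[1]+90))
E
```

```text
(array([0.5376783, 0.2453971]), np.float64(-14.158119509954053), array([0.00070075, 0.00049026]), array([[-4.14909243e-04, -1.35154131e-04],
       [-7.00754256e-04,  4.90255201e-04],
       [ 6.56136467e-04,  1.42258504e-05],
       [ 4.59527032e-04, -3.69326920e-04]]))
{'t': 14.7333, 'tcp': array([0.4604, 0.244 , 0.2418]), 'units': array([ 7.09, -0.77, -3.79]), 'jaw': np.float64(-100.43), 'f': array([-0.1 , -1.05,  0.01]), 'w': 0.0876, 'turn': np.float64(0.622)}
```

step_arm([
  [[0,-0.2,-1],0],
  [[0,-0.2,-1],0],
  [[0,-0.2,-1],0],
  [[0,-0.17,-0.79],0.62],
  [[0.5,0,0],0],
  [[1,0,0],0],
  [[1,0,0],0],
  [[1,0,0],0],
  [[1,0,0],0],
  [[1,0,0],0],
  [[0.5,0,0],0],
  [[0,0,0],0],
  [[0,0,0],0],
])

```text
time_s: 15.82
tcp_pos: [0.5376, 0.246, 0.1221]
eef_rot: [78.5, 90.0, -115.6]
contact_force: [0.0, 0.2, 0.6]
gripper_width: 0.0877
```

```bash
python3 look.py w14;python3 - <<'E'
from h import *
print(plan((.5377,.2454,.034),-14.16+90))
E
```

```text
tcp in dock [-0.0533  0.2607] 0.1221 [0.04 0.21 0.59] [-0.07  0.04  0.02] 15.8167
{'t': 15.8667, 'tcp': array([0.5381, 0.2464, 0.1229]), 'units': array([4.45, 0.06, 0.01]), 'jaw': np.float64(-104.09), 'f': array([0.33, 0.28, 0.1 ]), 'w': 0.0876, 'turn': np.float64(0.012)}
```

View pics/w14.png

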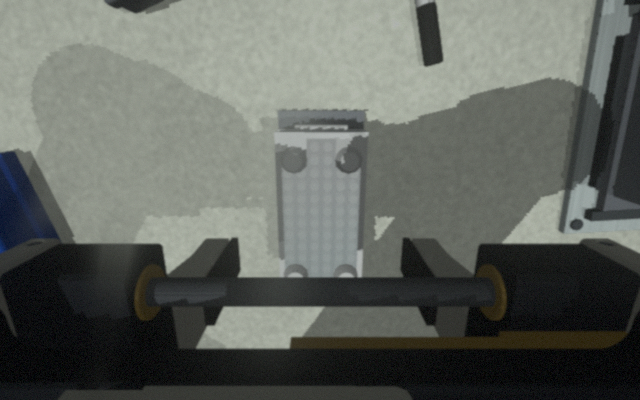

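The box is centred between the fingers, columns 277 to 367. I'll descend and grip.

step_arm([
  [[1,0,0],0],
  [[1,0,0],0],
  [[1,0,0],0],
  [[1,0.05,0],0],
  [[0.4,0,0],0],
  [[0,0,0],0],
  [[0,0,0],0],
  [[0,0,0],0],
])

```text
time_s: 16.53
tcp_pos: [0.5384, 0.2462, 0.0356]
eef_rot: [-130.3, 89.9, 35.6]
contact_force: [-0.1, -0.5, -0.4]
gripper_width: 0.0874
```

step_arm([
  [[0,0,0],0],
  [[0,0,0],0],
  [[0,0,0],0],
  [[0,0,0],0],
  [[0,0,0],0],
  [[0,0,0],0],
], fingers=1, grip_force=15)

```text
time_s: 17.03
tcp_pos: [0.5375, 0.2456, 0.0343]
eef_rot: [-129.5, 90.0, 36.4]
contact_force: [-1.0, 0.1, 3.0]
gripper_width: 0.0602
```

step_arm([
  [[-0.5,0,0],0],
  [[-1,0,0],0],
  [[-1,0,0],0],
  [[-1,0,0],0],
  [[-1,0,0],0],
  [[-1,0,0],0],
  [[-1,0,0],0],
  [[-1,0,0],0],
  [[-0.5,0,0],-0.6],
  [[0,0,0],0],
  [[0,0,0],0],
])

```text
time_s: 17.95
tcp_pos: [0.5372, 0.2454, 0.1944]
eef_rot: [-104.3, 89.9, 65.1]
contact_force: [-0.6, -0.4, -3.0]
gripper_width: 0.0597
```

```bash
python3 look.py w15;python3 - <<'E'
from h import *
print(plan((.5414,-.0201,.18),-10.4+90))
E
```

```text
tcp in dock [-0.0536  0.2601] 0.1944 [-0.55 -0.43 -2.97] [-0.1  0.1  0. ] 17.95
{'t': 18.0, 'tcp': array([0.5368, 0.2452, 0.1934]), 'units': array([ 0.67, 12.99, -2.67]), 'jaw': np.float64(-100.62), 'f': array([-0.02, -0.86, -2.72]), 'w': 0.0598, 'turn': np.float64(-0.036)}
```

View pics/w15c.png

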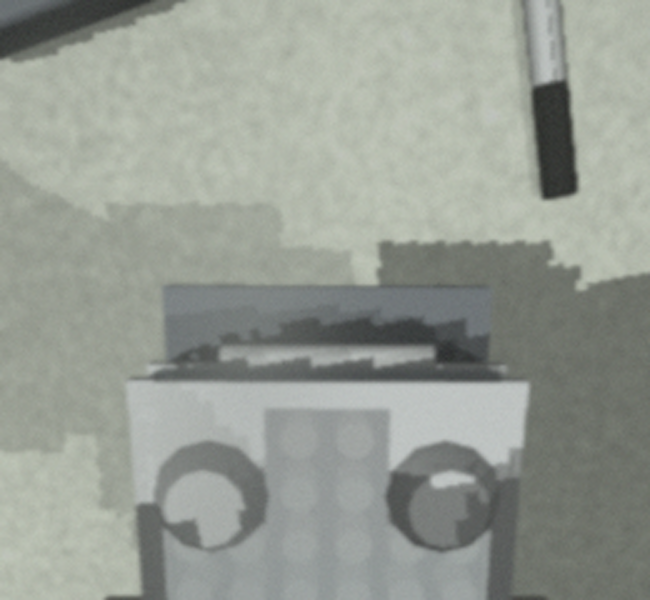

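```bash
python3 - <<'E'
from held import *
s,R=tool();m=np.load('w15.npy',allow_pickle=True).item();tcp=s['tcp_pos']
f=lambda x,y:(190+x/2.5,y/2.5)
for p in [(204,507),(448,507)]: print('lug',inbox(m,f(*p),tcp[2]+.0267,R,tcp))
for p in [(163,286),(490,286)]: print('foot',inbox(m,f(*p),tcp[2]-.0263,R,tcp))
for p in [(129,381),(528,381)]: print('lidedge',inbox(m,f(*p),tcp[2]+.0197,R,tcp))
# deep-box home estimates by the same formula for held-lug center
E
```

```text
lug [0.0424 0.0188 0.0267]
lug [ 0.0425 -0.0175  0.0267]
foot [ 0.0724  0.0335 -0.0262]
foot [ 0.0724 -0.0323 -0.0262]
lidedge [0.0601 0.0303 0.0198]
lidedge [ 0.0602 -0.0298  0.0197]
```

The held shallow box is level and centred on the TCP within 0.5 mm. I'll move it over the deep box.

step_arm([
  [[0,1,-0.2],0],
  [[0,1,-0.2],0],
  [[0,1,-0.2],0],
  [[0,1,-0.2],0],
  [[0,1,-0.2],0],
  [[0,1,-0.2],0],
  [[0,1,-0.2],0],
  [[0,1,-0.2],0],
  [[0,1,-0.2],0],
  [[0,1,-0.2],0],
  [[0,1,-0.2],0],
  [[0,1,-0.2],0],
  [[0,0.9,-0.25],0],
  [[0,0,0],-0.03],
  [[0,0,0],0],
  [[0,0,0],0],
])

```text
time_s: 19.33
tcp_pos: [0.542, -0.0179, 0.193]
eef_rot: [21.4, 89.9, -169.0]
contact_force: [-0.1, -0.0, -1.6]
gripper_width: 0.0596
```

```bash
python3 look.py w16;python3 - <<'E'
from h import *
print(plan((.5414,-.0201,.14),-10.4+90))
E
```

```text
tcp in dock [-0.0013  0.002 ] 0.193 [-0.07 -0.04 -1.59] [-0.09  0.04 -0.03] 19.3333
{'t': 19.3833, 'tcp': array([ 0.5422, -0.0176,  0.1932]), 'units': array([2.66, 0.13, 0.01]), 'jaw': np.float64(-100.36), 'f': array([ 0.48, -0.24, -1.91]), 'w': 0.0601, 'turn': np.float64(0.007)}
```

View pics/w16c.png

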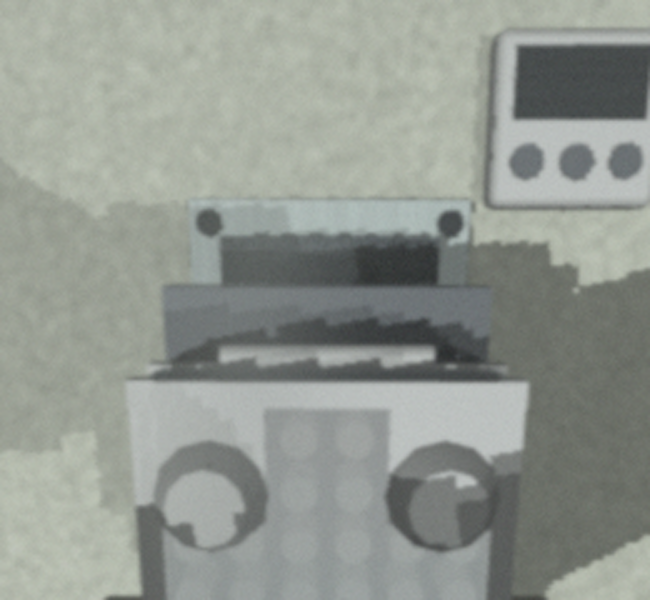

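step_arm([
  [[0,0.14,0],0],
  [[0.5,0,0],0],
  [[0.7,0,0],0],
  [[0.6,0,0],0],
  [[0.4,0,0],0],
  [[0,0,0],0],
  [[0,0,0],0],
  [[0,0,0],0],
])

```text
time_s: 20.05
tcp_pos: [0.5424, -0.0205, 0.1504]
eef_rot: [-175.5, 90.0, -5.8]
contact_force: [-0.2, -0.0, -1.4]
gripper_width: 0.06
```

```bash
python3 look.py w17;python3 - <<'E'
from h import *
print(plan((.5414,-.0203,.127),-10.4+90))
a=capture('scene');b=capture('side')
cv2.imwrite('pics/c17.png',np.hstack([cv2.resize(a[170:260,260:370],(400,327),interpolation=2),cv2.resize(b[170:260,280:390],(400,327),interpolation=2)]))
E
```

```text
tcp in dock [-0.0005 -0.0004] 0.1504 [-0.21 -0.04 -1.37] [-0.07  0.07  0.03] 20.05
{'t': 20.1, 'tcp': array([ 0.5425, -0.0205,  0.1506]), 'units': array([1.18, 0.  , 0.06]), 'jaw': np.float64(-100.3), 'f': array([ 0.11,  0.27, -1.32]), 'w': 0.0604, 'turn': np.float64(0.016)}
```

View pics/c17.png

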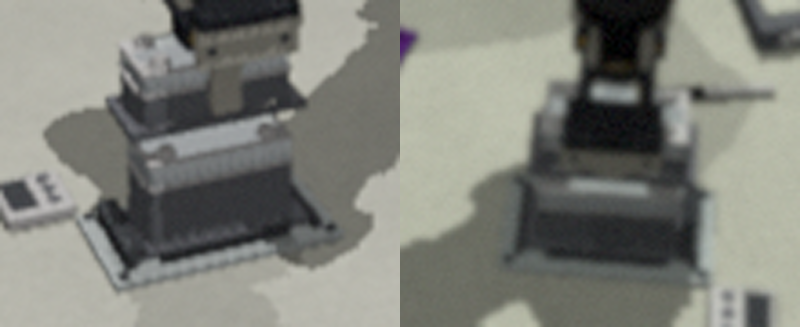

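The deep box sits flat in the dock with its lugs visible, and the shallow box hovers level about 20 mm above it, in line.

step_arm([
  [[0.2,0,0.07],0],
  [[0.25,0,0],0],
  [[0.2,0,0],0],
  [[0.15,0,0],0],
  [[0.1,0,0],0],
  [[0.1,0,0],0],
  [[0,0,0],0],
  [[0,0,0],0],
])

```text
time_s: 20.87
tcp_pos: [0.5406, -0.0204, 0.1299]
eef_rot: [38.1, 90.0, -152.2]
contact_force: [-0.9, 0.2, -1.9]
gripper_width: 0.0601
```

```bash
python3 look.py w18;python3 - <<'E'
from h import *
print(plan((.5414,-.0203,.127),-10.4+90))
E
```

```text
tcp in dock [-0.0023 -0.0008] 0.1299 [-0.85  0.23 -1.86] [-0.14  0.04  0.03] 20.8667
{'t': 20.9167, 'tcp': array([ 0.5407, -0.0204,  0.13  ]), 'units': array([ 0.15, -0.01, -0.03]), 'jaw': np.float64(-100.31), 'f': array([-0.28,  0.48, -1.12]), 'w': 0.06, 'turn': np.float64(0.014)}
```

The underside is already below the lug tops with no contact force, so the recesses are over the lugs. I'll finish lowering.

step_arm([
  [[0.08,0,-0.02],0],
  [[0.06,0,0],0],
  [[0.06,0,0],0],
  [[0.04,0,0],0],
  [[0,0,0],0],
  [[0,0,0],0],
])

```text
time_s: 21.42
tcp_pos: [0.5412, -0.0205, 0.1262]
eef_rot: [-177.1, 90.0, -7.4]
contact_force: [-3.2, 1.1, 7.7]
gripper_width: 0.0601
```

```bash
python3 look.py w19
```

```text
tcp in dock [-0.0017 -0.0007] 0.1262 [-3.24  1.13  7.66] [ 0.17  1.47 -0.07] 21.4167
```

View pics/w19c.png

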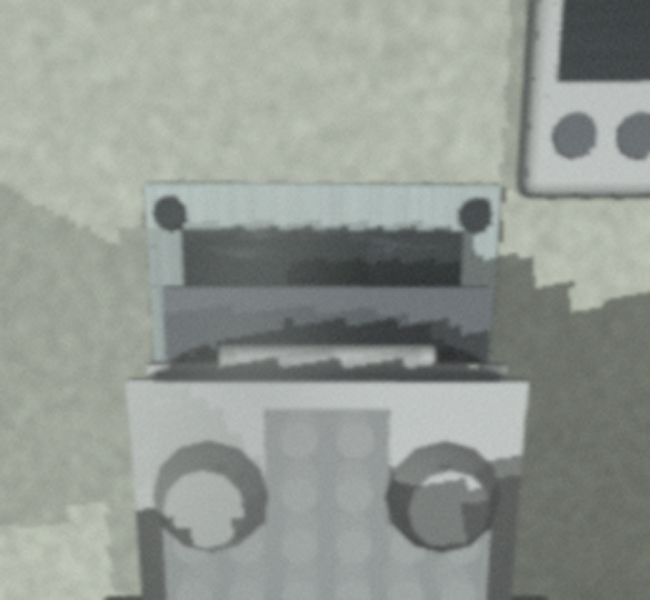

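The box is seated: TCP z is 0.1262 against an expected 0.1263, with a load of about 10 N, and it is level. I'll release and lift.

step_arm([
  [[-0.03,0,0],0],
  [[0,0,0],0],
])

```text
time_s: 21.63
tcp_pos: [0.5412, -0.0204, 0.1262]
eef_rot: [-165.1, 90.0, 4.6]
contact_force: [-1.1, 0.6, 3.8]
gripper_width: 0.0594
```

step_arm([
  [[0,0,0],0],
  [[0,0,0],0],
  [[0,0,0],0],
  [[0,0,0],0],
  [[0,0,0],0],
  [[-0.3,0,0],0],
  [[-0.7,0,0],0],
  [[-1,0,0],0],
  [[-1,0,0],0],
  [[-1,0,0],0],
  [[-1,0,0],0],
  [[-1,0,0],0],
  [[-1,0,0.5],0],
  [[0,0,1],0],
  [[0,0,1],0],
  [[0,0,1],0],
  [[0,0,0],0],
  [[0,0,0],0],
], fingers=0)

```text
time_s: 23.13
tcp_pos: [0.4717, -0.0078, 0.2668]
eef_rot: [-149.9, 89.9, 19.9]
contact_force: [1.1, -0.2, 0.4]
gripper_width: 0.0876
```

```bash
python3 look.py w20; python3 - <<'E'
from h import *
a=capture('scene');b=capture('side');w=cv2.imread('pics/w20.png')
cv2.imwrite('pics/c20.png',np.hstack([cv2.resize(w[0:240,220:430],(350,400),interpolation=2),cv2.resize(a[160:260,260:370],(440,400),interpolation=2)]))
E
```

```text
tcp in dock [-0.0723 -0.0008] 0.2668 [ 1.05 -0.19  0.38] [-0.04 -0.03 -0.04] 23.1333
```

View pics/c20.png

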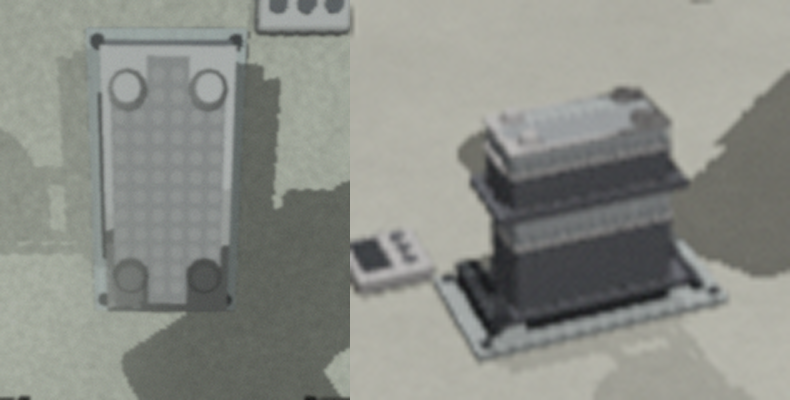

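The stack is square and flush. The top lug tops are at crop (127,88), (210,88), (204,276) and (131,275), at 1.667x scale.

```bash
python3 - <<'E'
from rect import *
m=np.load('w20.npy',allow_pickle=True).item()
k=350/210
f=lambda l:[(220+x/k,y/k) for x,y in l]
loc=[(.042,.018),(.042,-.018),(-.042,-.018),(-.042,.018)]
for z in (.153,.160): print(z,fit(m,f([(127,88),(210,88),(204,276),(131,275)]),z,0,0,loc)[:3])
E
```

```text
0.153 (array([ 0.54170114, -0.02053312]), np.float64(-10.549822421675259), array([0.00080275, 0.00066158]))
0.16 (array([ 0.54188106, -0.02055614]), np.float64(-10.549822421675264), array([0.00201246, 0.00134469]))
```

The shallow box is within about 0.5 mm and 0.2° of the deep box, at home height. I'll hand in the job.

```bash
python3 -c "
from plant import *
print(get_state()['contact_force']);print(close_job())"
```

```text
[-0.45926922 -0.30777802 -0.27401474]
the job is handed in; nothing more can be done
None
```

Both boxes are in place and the job is handed in, with the robot clear at about 23 s of the 64 s allowed. No verdict is reported.

**Deep box:** I rested its rear foot on the sill while lowering, so the lip end dipped about 3°. I then slid the foot under the lip, pressed the box level and released it. The last wrist picture put it about 2 mm back along the dock and 1 mm across, level and in line within 0.4°. Against the lip edge alone the along-dock figure was nearer 2.5 mm, still inside the 5 mm limit. I did not measure it again after stacking, though the top box's position and the final scene picture gave no sign that it had moved.

**Shallow box:** I lowered it square onto the lugs and released it. Its final lug fit was within about 0.5 mm and 0.2° of the deep box's measured position. At seating, the gripper height was 0.1262 m against an expected 0.1263 m.

**Other things on the bench:** I did not touch any of them. The gripper ended open and clear, with a contact-force reading of only noise. No check failed.

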